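Butt the tube to the flange and close the weld-fixture clamp through the cover window

TASK

Set the fixture up for the weld: with a fingertip push the tube along its V rests until its end butts against the flange, then reach down through the window in the clamp's spatter cover and press the clamp lever fully down until it locks home, so that the clamp holds the tube against its rests, still butted to the flange. Do not touch the cover, do not lift the tube out of its rests, and leave the other things on the bench where they are.

Things in the scene. Friction and masses are not known exactly. Their poses are not given: they have to be found in the camera images.
- fixture: Weld fixture bolted to the bench: dark steel base plate 12 mm thick with two V rests for the tube, a flange on a stop plate, and a toggle clamp under a grey cover. Origin on the bench under the clamp; plate spans x -120..120, y -215..165 mm. x runs along the tube to the flange, y from the lever to the tube, z up.
- flange_face (a point): Centre of the near face of the flange, a steel disc 74 mm across standing upright across the tube's axis, fixed to the stop plate. At fixture x 80, y 110, 55 mm above the bench. The tube must butt against this face. Axes as the fixture.
- tube_near (a point): Centre of the tube's end face away from the flange (the end to push). Tube: smooth dark steel, 30 mm diameter, 160 mm long, 0.2-0.45 kg, loose in two V rests (24 mm wide, at fixture x -45 and +45, arms up to 62 mm above the bench), its axis 55 mm above the bench. Starts 15 to 40 mm short of the flange. Slides with 1 to 3 N. x axis along the tube to the flange.
- tube_far (a point): Centre of the tube's other end face, the one that must touch the flange; 160 mm along +x from tube_near.
- cover: Spatter cover of 3 mm grey sheet metal on four legs, standing over the clamp's lever; same origin and axes as the fixture. Its flat top is 145 mm above the bench and spans fixture x -72..72, y -205..-12 mm; in it is one rectangular window. Not to be touched.
- window (a point): Centre of the window in the cover's top, at the level of the top (145 mm above the bench; fixture x 0, y -110). The window is open, 90 mm wide along x and 140 mm long along y. The raised lever sticks up through it.
- lever_grip (a point): Middle of the lever's black rubber grip (18 mm round bar, 43 to 125 mm along the lever), on its axis 85 mm from the pivot. Pivot axis along fixture x, at y -50, 100 mm above the bench. The lever points to fixture -y and rises by its joint angle, up through the window at the start. Home it is level, top of grip 109 mm above the bench, 36 mm below the cover's top.
- lever (a joint): Lever angle above level (rad): 0 = home on its stop, 0.58 to 0.82 at the start; stays where it is left. Turns down with about 3 N on the grip, more over the last 0.25 rad (12 N at most); passes dead centre at 0.08 and locks below that. A straight downward press through the window's middle (60 mm from the pivot) works: the finger slides along the grip.
- tube: The same tube: origin at its middle on its axis, x along it towards the flange.
- foot: Black rubber foot, 18 mm across, of the clamp's hold-down arm. The arm (22 mm wide) lies in the fixture plane x = 0 and is 130 mm long from a pivot at y 0, 100 mm above the bench; raised at the start it leans up over the tube, its top up to 215 mm above the bench; it comes down on the tube's middle as the lever is pressed.
- parts_bin: Grey open plastic bin 170 x 110 x 80 mm with steel brackets, on the bench to the left of the fixture. Bystander; origin at the centre of its underside.
- spare_tube: Short spare tube, 30 mm across, standing 100 mm tall on the bench to the left. Bystander; origin at the centre of its foot.
- spare_flange: Spare flange disc, 74 mm across and 10 mm thick, lying on the bench to the right. Bystander; origin at the centre of its underside.
- hammer: Hammer, 260 mm long, lying on the bench to the right. Bystander.

How it is judged:
By the outcome, as a careful person would: the job done as asked, in the order asked, and still so for the second after the job is handed in, with the robot touching nothing.
It also fails if it takes over 51 s, if anything falls off the work surface, if the arm or the gripper's body presses on something with over 40 N, if the wrist force passes 120 N, or if a joint passes its speed limit or range.

ROBOT

A 6-joint arm with a two-finger parallel gripper is mounted at the origin on the work surface. World frame = base frame: x ahead of the robot, y to its left, z up, the work surface at z = 0. Lengths are in mm, angles in rad, forces in N, time in s.
With the tool pointing down it reaches from about 275 to 825 mm from the base axis. Payload 5.2 kg.
Tool frame: the origin (TCP) lies at the very end of the fingers, on their centre line; the grasp point (between the pads) lies 19 mm behind it; z points along the fingers, y is the line along which they close (so a half turn about z gives the same grasp; the last joint's range is limited). The gripper opens to 93 mm and grips with 3 to 60 N. Pads are 15 mm wide; open, the fingers measure 128 mm over their backs; the gripper's body (75 mm by 188 mm) begins 65 mm behind the grasp point.
Start: joints at [-1.433, 0.259, 1.535, -0, 1.348, -0.203], TCP at [183.854, -518.366, 218.653] pointing down, gripper open.
Joint ranges: [-3.14, 3.14], [-0.91, 2.08], [0.19, 2.58], [-1.22, 4.36], [0.22, 2.71], [-3.12, 3.12]. Speed limits (rad/s): [2.57, 2.57, 3.14, 3.14, 3.14, 3.14].

INTERFACE

Orientations are given as [roll, pitch, yaw] about the fixed x, y, z axes, in that order (R = Rz(yaw) Ry(pitch) Rx(roll)).
In Python, from bench import robot gives the robot as it stands. The module is installed in compiled form; this text tells all that it offers. Calls block until the motion is done:
- robot.move_ptp(position, orientation): joint-space move of the TCP to a pose.
- robot.move_linear(position, ori=None, speed=150, f_stop=None): straight line of the TCP; ori=None keeps the orientation; speed is the mean speed in mm/s. With f_stop (N) it stops when the force on the tool has changed by that much, and returns True; else False.
- robot.move_j(angles): joint-space move.
- robot.move_gripper(opening): opening from 0.0 (shut) to 1.0 (fully open); the grip force is fixed at half the most; returns when the fingers have stopped.
- robot.sleep(seconds).
- robot.inverse_kinematics(position, orientation): joint angles nearest the present ones, or None.
- robot.get_image(name): name is "scene" or "top"; returns a dict with "img" (420x560x3 uint8, blue, green, red), "fovy" (degrees; the focal length in pixels is half the picture's height over the tangent of half this angle, whatever the lens; pixels are square), "cx", "cy" (the principal point, pixels), "eye" and "orientation" of the camera in the world. Camera axes: x right, y down, z forward; pixel columns grow to the right and rows downward; lengths in mm; the calibration is good to about 2 mm. A picture is of the moment at which its call begins. There is no depth.
A pose or a line that the arm cannot do raises robot.MotionError and nothing moves.
- robot.hand_in(): hands the job in; it is judged then, once.
Readings, each from a call of its own:
- robot.current_t(): time.
- robot.current_qpos(): joint angles.
- robot.current_joint_vel(): joint speeds.
- robot.current_joint_efforts(): joint torques, N m.
- robot.current_tcp_pos(): TCP position.
- robot.current_eef_rot(): TCP orientation.
- robot.current_contact_force(): force on the tool from outside, world axes, zero at the start.
- robot.current_ft_torque(): the same for the moment, N m.
- robot.current_gripper_width(): opening from 0.0 (shut) to 1.0 (fully open).
- robot.current_finger_force(): force on a finger pad.
Only numpy, scipy, OpenCV 4.12 (cv2) and the standard library are available. Lean on these libraries where they do the work, as an engineer would, in place of code of your own. Each camera call takes 0.05 s, during which the arm holds its last target. There are 200 camera calls.

## Working session

There is one attempt and no reset: what is moved stays moved. The work goes in short steps, each a Python script; the robot and the scene stay as the last script left them, time stands still between calls to the robot, and variables do not carry over. Pictures are saved under pics/ and viewed, at most 10 in all, crops included, and the job is handed in when it is done.

```bash
mkdir -p pics
python3 - <<'E'
from bench import robot
import cv2
for n in("scene","top"):
    d=robot.get_image(n); cv2.imwrite(f"pics/{n}0.png",cv2.resize(d["img"],(784,588),interpolation=cv2.INTER_CUBIC)); print(n,{k:v for k,v in d.items() if k!="img"})
E
```

```text
scene {'fovy': 46.86876330074705, 'cx': 275.84705556906493, 'cy': 209.28909761872174, 'eye': array([1406.10005575, -652.73035649,  804.19758398]), 'orientation': array([-2.13936901,  0.01502489,  0.90484129])}
top {'fovy': 42.35615018682959, 'cx': 276.79468234536154, 'cy': 212.39779651476456, 'eye': array([ 339.6171203 ,   14.20764173, 1511.95926382]), 'orientation': array([-3.00515773, -0.00469088, -1.54937577])}
```

View pics/scene0.png

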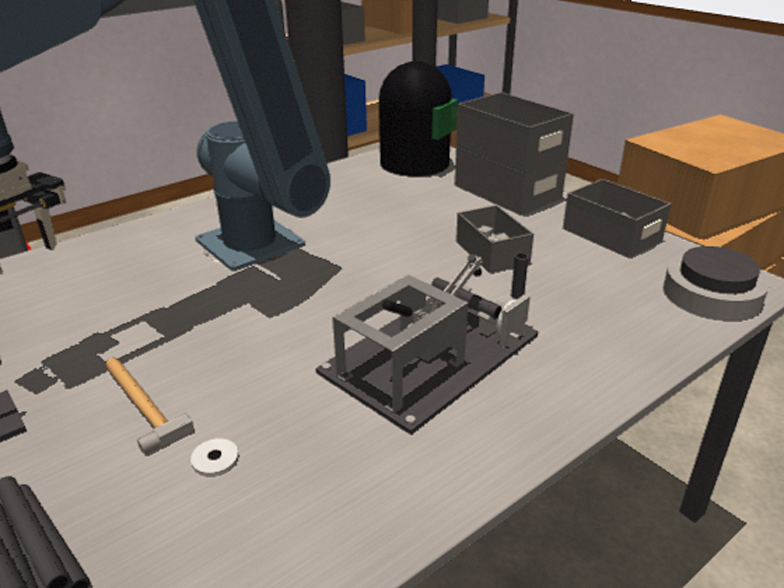

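View pics/top0.png

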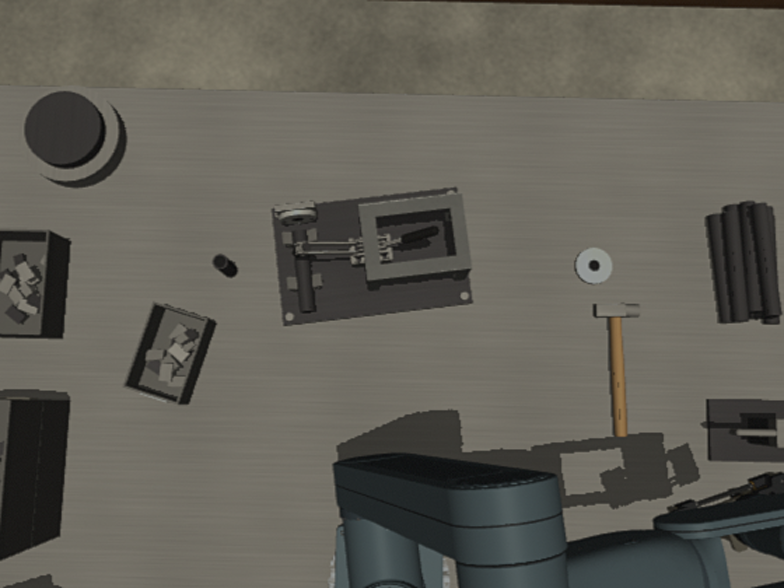

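The overview shows the fixture in the middle of the top view. The plate corners are at about (273,209), (284,326), (472,303) and (456,188), the flange is at the top left of the plate, and the near end of the tube is at (307,311). I'll enlarge this area.

Run:
```python
from bench import robot
import cv2
d=robot.get_image("top"); cv2.imwrite("pics/topc.png",cv2.resize(d["img"][128:240,188:348],(800,560),interpolation=cv2.INTER_CUBIC))
d=robot.get_image("scene"); cv2.imwrite("pics/scenec.png",cv2.resize(d["img"][170:310,215:395],(771,600),interpolation=cv2.INTER_CUBIC))
```

```text
(no output)
```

View pics/topc.png

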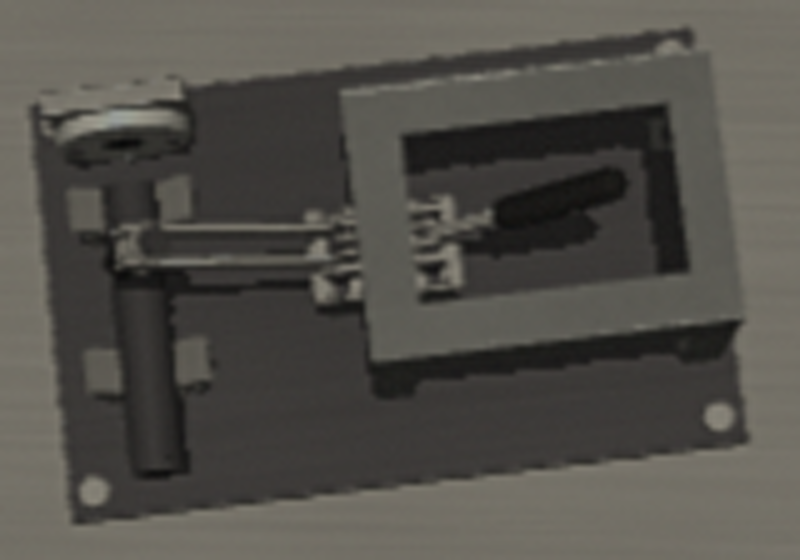

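View pics/scenec.png

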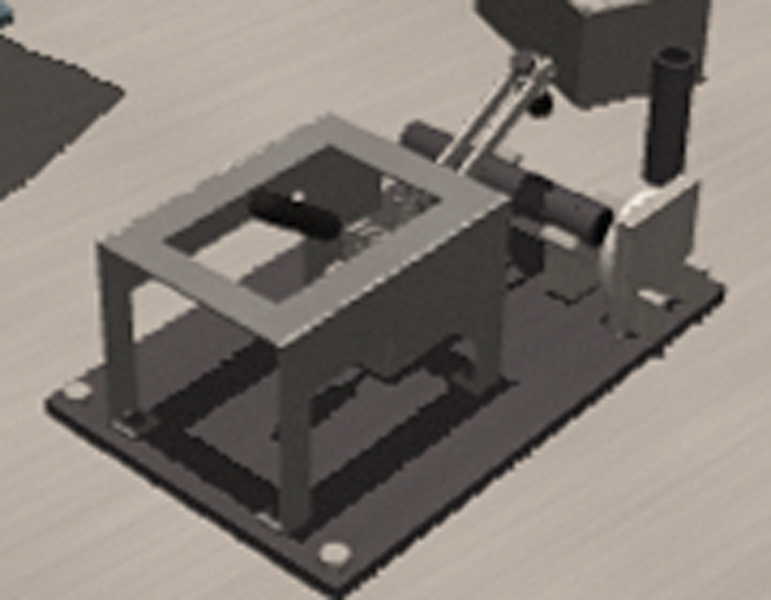

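The top crop shows the plate corners at (75,523), (748,440) and (690,30). The cover corners are at (342,92), (710,52), (370,362) and (743,320), the tube's near end is at (159,470), and the grip runs from (508,208) to (616,182). In the scene crop the tube's far end is at (601,226). I'll fit the fixture pose from both views.

```bash
cat > h.py <<'E'
import numpy as np
from scipy.spatial.transform import Rotation as R
from scipy.optimize import least_squares
from bench import robot
def proj(d,P):
    P=np.atleast_2d(P); c=(P-d["eye"])@R.from_euler("xyz",d["orientation"]).as_matrix()
    f=210/np.tan(np.radians(d["fovy"]/2)); return c[:,:2]/c[:,2:]*f+[d["cx"],d["cy"]]
def world(p,P):
    P=np.atleast_2d(np.array(P,float)); c,s=np.cos(p[2]),np.sin(p[2])
    return np.c_[p[0]+c*P[:,0]-s*P[:,1],p[1]+s*P[:,0]+c*P[:,1],P[:,2]]
E
python3 - <<'E'
from h import *
t=robot.get_image("top"); s=robot.get_image("scene")
T=[((-120,165,12),75,523),((-120,-215,12),748,440),((120,-215,12),690,30),((72,-12,145),342,92),((72,-205,145),710,52),((-72,-12,145),370,362),((-72,-205,145),743,320),((45,-40,145),402,135),((45,-180,145),667,103),((-45,-40,142),418,302),((-45,-180,145),690,270)]
S=[((72,-205,145),277,345),((-72,-205,145),98,243),((-72,-12,145),330,115),((72,-12,145),512,200),((120,-215,0),338,597),((120,165,12),724,290)]
ft=lambda a:np.array([x[1:] for x in a])/5+[188,128]
fs=lambda a:np.array([x[1:] for x in a])/4.285+[215,170]
lev=lambda r,a:(0,-50-r*np.cos(a),100+r*np.sin(a))
def res(p):
    w=lambda a:world(p,[x[0] for x in a])
    out=[proj(t,w(T))-ft(T),proj(s,w(S))-fs(S),
     proj(t,world(p,[(p[3],110,55)]))-ft([(0,159,470)]),
     proj(s,world(p,[(p[3]+160,110,55)]))-fs([(0,601,226)]),
     proj(t,world(p,[lev(121,p[4]),lev(43,p[4])]))-ft([(0,612,183),(0,508,208)])]
    return np.vstack(out).ravel()
r=least_squares(res,[550,50,.1,-100,.7],loss="soft_l1",x_scale=[10,10,.1,10,.1])
np.set_printoptions(precision=2,suppress=True)
print(r.x); print(res(r.x).reshape(-1,2).round(1).tolist())
p=r.x; np.save("p.npy",p)
print(world(p,[(p[3],110,55),(0,-110,145),(80,110,55)]), "gap",80-p[3]-160)
print(robot.current_eef_rot(), robot.current_qpos())
for k in(0,np.pi/2,np.pi,-np.pi/2):
  for P in[(p[3]-30,110,55),(p[3]-30,110,200),(-80,110,55),(0,-110,200),(0,-110,105)]:
    q=robot.inverse_kinematics(world(p,[P])[0],[np.pi,0,p[2]+k]); print(k,P,q)
E
```

```text
[ 627.8    71.61    0.14 -103.01    0.68]
[[-1.0, -0.5], [-0.1, 0.1], [0.2, -0.8], [-0.6, -0.8], [-0.3, -1.3], [0.2, -0.3], [0.5, -0.6], [-0.6, -0.6], [0.1, -0.3], [0.3, 0.3], [0.1, 0.2], [0.1, -0.2], [-1.6, -1.2], [-1.7, -1.8], [-1.1, -1.4], [-1.4, 1.2], [0.3, -1.8], [-0.3, -0.1], [-0.2, -0.1], [0.4, -0.5], [-3.1, 1.3]]
[[510.45 166.15  55.  ]
 [643.16 -37.31 145.  ]
 [691.66 191.7   55.  ]] gap 23.008887446650874
[-3.14 -0.    0.34] [-1.43  0.26  1.54  0.    1.35 -0.2 ]
0 (np.float64(-133.00888744665087), 110, 55) [ 0.1   0.36  1.85 -0.    0.94  1.54]
0 (np.float64(-133.00888744665087), 110, 200) [ 0.1   0.2   1.66 -0.    1.28  1.54]
0 (-80, 110, 55) [ 0.11  0.44  1.72 -0.    0.99  1.54]
0 (0, -110, 200) [-0.23  0.44  1.32 -0.    1.38  1.2 ]
0 (0, -110, 105) [-0.23  0.51  1.44 -0.    1.19  1.2 ]
1.5707963267948966 (np.float64(-133.00888744665087), 110, 55) [ 0.1   0.36  1.85 -0.    0.94 -0.04]
1.5707963267948966 (np.float64(-133.00888744665087), 110, 200) [ 0.1   0.2   1.66 -0.    1.28 -0.04]
1.5707963267948966 (-80, 110, 55) [ 0.11  0.44  1.72 -0.    0.99 -0.03]
1.5707963267948966
[... 259 characters left out ...]
.00888744665087), 110, 200) [ 0.1   0.2   1.66  0.    1.28 -1.61]
3.141592653589793 (-80, 110, 55) [ 0.11  0.44  1.72  0.    0.99 -1.6 ]
3.141592653589793 (0, -110, 200) [-0.23  0.44  1.32  0.    1.38 -1.94]
3.141592653589793 (0, -110, 105) [-0.23  0.51  1.44  0.    1.19 -1.94]
-1.5707963267948966 (np.float64(-133.00888744665087), 110, 55) [ 0.1   0.36  1.85 -0.    0.94  3.11]
-1.5707963267948966 (np.float64(-133.00888744665087), 110, 200) [ 0.1   0.2   1.66 -0.    1.28  3.11]
-1.5707963267948966 (-80, 110, 55) [ 0.11  0.44  1.72 -0.    0.99  3.11]
-1.5707963267948966 (0, -110, 200) [-0.23  0.44  1.32 -0.    1.38  2.77]
-1.5707963267948966 (0, -110, 105) [-0.23  0.51  1.44 -0.    1.19  2.77]
```

Run:
```python
from h import *
import cv2
p=np.load("p.npy"); W=lambda *P:world(p,[P])[0]; o=[np.pi,0,p[2]]
fx=lambda:(R.from_euler("z",-p[2]).apply(robot.current_tcp_pos()-[p[0],p[1],0])).round(1)
robot.move_gripper(0)
robot.move_ptp(W(p[3]-40,110,300),o); robot.move_linear(W(p[3]-40,110,44),speed=150)
print(fx(),robot.current_contact_force(),robot.current_t())
hit=robot.move_linear(W(-75,110,44),speed=35,f_stop=10)
print(hit,fx(),robot.current_contact_force(),robot.current_t())
t=robot.get_image("top"); s=robot.get_image("scene")
a=cv2.resize(s["img"][180:260,295:375],(560,560),interpolation=cv2.INTER_CUBIC); cv2.imwrite("pics/push.png",a)
```

```text
[-142.4  110.    44.6] [ 0.00356084 -0.09844086 -0.22305791] 6.2333
True [-89.3 110.1  43.1] [ 0.18310018 -0.0036397   0.62510296] 7.65
```

View pics/push.png

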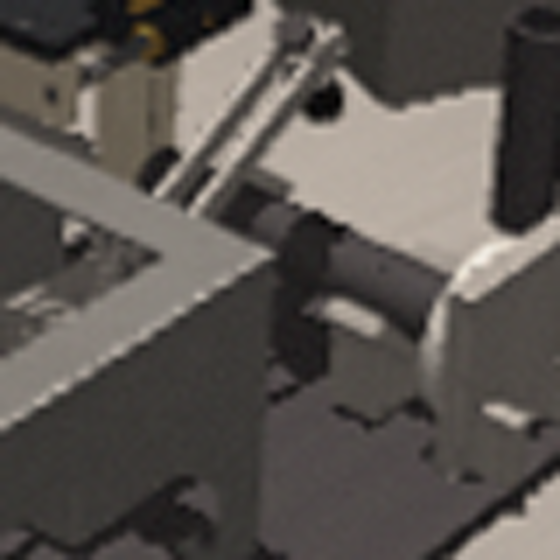

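The tube's end now meets the flange at about (430,310). The contact force has dropped to about 0, so I'll press again slowly to confirm before going to the lever.

Run:
```python
from h import *
p=np.load("p.npy"); W=lambda *P:world(p,[P])[0]; o=[np.pi,0,p[2]]
fx=lambda:(R.from_euler("z",-p[2]).apply(robot.current_tcp_pos()-[p[0],p[1],0])).round(1)
for i in range(2):
    hit=robot.move_linear(W(-78,110,44),speed=10,f_stop=8)
    print(hit,fx(),robot.current_contact_force().round(1),robot.current_t())
robot.move_linear(W(-120,110,44),speed=60)
robot.move_linear(W(-130,110,300),speed=250)
robot.move_ptp(W(0,-110,300),[np.pi,0,p[2]+np.pi/2])
robot.move_linear(W(0,-110,205),speed=150)
print(fx(),robot.current_contact_force().round(1),robot.current_t())
import cv2
a=[cv2.resize(robot.get_image(n)["img"][s],(400,400),interpolation=cv2.INTER_CUBIC) for n,s in(("scene",np.s_[150:290,215:355]),("top",np.s_[120:240,220:340]))]
cv2.imwrite("pics/pre.png",np.hstack(a))
```

```text
True [-89.4 110.2  42.3] [-0.6  0.4  0.4] 8.3417
True [-89.6 110.2  41.6] [ 0.2 -0.2 -0.1] 8.8917
[   0.5 -110.   206. ] [0.6 0.3 0.4] 13.1667
```

View pics/pre.png

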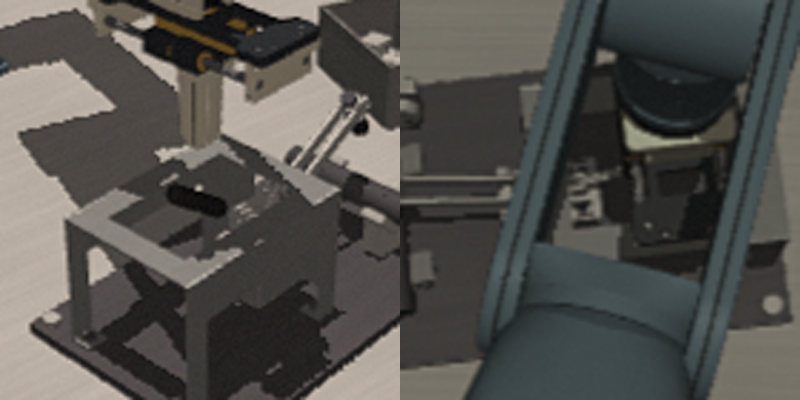

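The repeated stops at the same place (x = -89.5) confirm the tube is butted. The closed finger's tip is at (203,142) in the left crop, over the window. Next I press the lever.

Run:
```python
from h import *
import cv2
p=np.load("p.npy"); W=lambda *P:world(p,[P])[0]
fx=lambda:(R.from_euler("z",-p[2]).apply(robot.current_tcp_pos()-[p[0],p[1],0])).round(1)
s=robot.get_image("scene"); print((proj(s,robot.current_tcp_pos())-[215,150])/.35)
robot.move_linear(W(0,-110,165),speed=80)
for z in range(160,102,-5):
    hit=robot.move_linear(W(0,-110,z),speed=40,f_stop=45)
    print(z,hit,fx(),robot.current_contact_force().round(1))
    if hit: break
print(robot.current_t())
```

```text
[[200.30537532 140.48074642]]
160 False [   0.3 -110.   160.3] [-0.   1.9  0.8]
155 False [   0.  -110.   154.8] [1.3 0.6 0.3]
150 False [  -0.2 -109.9  149.5] [ 0.3 -0.6  1. ]
145 False [  -0.2 -109.9  144.5] [ 0.4 -0.4  1.9]
140 False [  -0.2 -109.9  139.6] [-0.   0.1  0.6]
135 False [  -0.2 -109.9  134.6] [ 0.1 -0.5  1. ]
130 False [  -0.2 -109.9  129.6] [ 0.7 -0.6  1. ]
125 False [  -0.  -110.   124.7] [ 1.  -0.8  0.7]
120 False [ 1.000e-01 -1.102e+02  1.200e+02] [ 1.6 -1.3  2.1]
115 False [-1.000e-01 -1.100e+02  1.148e+02] [ 0.3 -1.4  1.8]
110 False [  -0.5 -109.4  109.4] [-0.1 -0.7  0.4]
105 False [  -0.3 -109.5  108.7] [-9.1  0.8 22.1]
17.2667
```

Run:
```python
from h import *
import cv2
p=np.load("p.npy"); W=lambda *P:world(p,[P])[0]
fx=lambda:(R.from_euler("z",-p[2]).apply(robot.current_tcp_pos()-[p[0],p[1],0])).round(1)
print(robot.move_linear(W(0,-110,101),speed=20,f_stop=18),fx(),robot.current_contact_force().round(1))
robot.move_linear(W(0,-110,250),speed=120)
robot.move_ptp([420,-330,350],[np.pi,0,p[2]+np.pi/2])
print(robot.current_contact_force().round(1),robot.current_t())
a=[cv2.resize(robot.get_image(n)["img"][s],(400,400),interpolation=cv2.INTER_CUBIC) for n,s in(("scene",np.s_[175:295,260:380]),("top",np.s_[125:245,185:305]))]
cv2.imwrite("pics/post.png",np.hstack(a))
```

```text
True [  -0.4 -109.5  109. ] [-3.6 -0.1  8.6]
[-0.4  0.2  0.5] 20.2333
```

View pics/post.png

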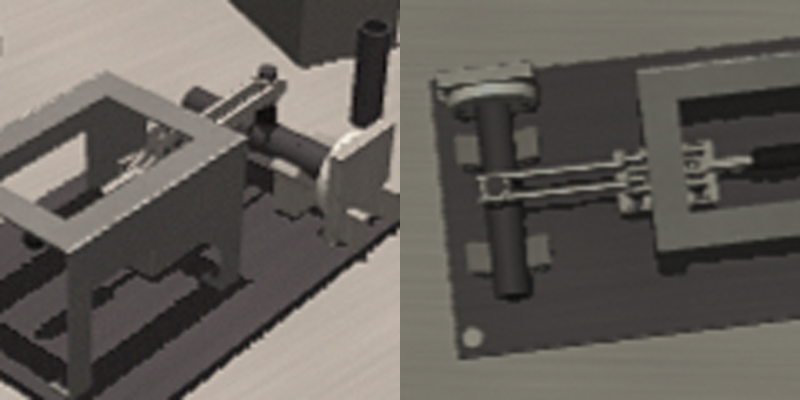

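The lever is level under the cover, the foot is down on the tube at (265,115), and the tube's end meets the flange at (325,180).

```bash
python3 -c "
from bench import robot
print(robot.hand_in(),robot.current_t())"
```

```text
the job is handed in; nothing more can be done
the job is handed in; nothing more can be done
```

The tube is butted against the flange, the clamp lever is pressed down to its home stop with the foot on the tube, and the job is handed in; the clock read 20.2 s at the last check before hand-in (limit 51 s), and I saw no contact with the cover or the other things on the bench.

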